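# Slide the guard rail through its posts on the cup stand and hold it

## Task

The cup stand in the break room is missing its front guard rail. Pick up the loose steel rail from the counter, slide it lengthwise through the bores of both front posts until it sticks out about equally at both ends, and keep hold of it there, so that I can tighten the grub screws: finish with the rail still in the gripper. Leave the things around it and on the stand where they are.

Things in the scene. Friction and masses are not known exactly. Their poses are not given: they have to be found in the camera images.
- rail_mid (a point): centre of the loose guard rail: a straight round steel tube, 12 mm in diameter and 260 mm long over its black domed ends, about 90 g (not always the same), lying flat on the counter to the right of the stand, its centre 6 mm above the counter. The point's x axis runs along the rail
- rail_end_a (a point): tip of one domed black end of the loose rail, on its axis, 130 mm from the centre
- rail_end_b (a point): tip of the other domed black end of the loose rail, on its axis, 130 mm from the centre; the two ends are alike, and either may go first
- post_left (a point): centre of the bore of the left front post (left as the robot sees it). Each front post is a steel stanchion on the deck of the stand, carrying a sleeve of 25 mm outer diameter and 18 mm length with a plain level through bore of 15 mm diameter; the bore axis lies 45 mm above the deck and 115 mm above the counter, and runs along the y axis of the point, from the right post to the left post. Stem under the sleeve 12 mm, foot 30 mm in diameter
- post_right (a point): centre of the bore of the right front post, alike; the two bores are in line, their centres 160 mm apart. The counter beyond the right post is clear, so the rail is best brought in from there; beyond the left post the mug and the screwdriver are in the way
- rail_home (a point): point midway between the bores of the two front posts, on their common axis: where the centre of the rail belongs. The rail then sticks out 50 mm past the centre of each bore (41 mm past the outer face of each sleeve). y axis along the bores, from right to left; x axis away from the robot, level, towards the rear of the stand
- stand: the cup stand, fixed to the counter: a wooden deck 200 mm deep (x) by 220 mm wide (y) and 15 mm thick, its top 70 mm above the counter, on two dark steel legs. Origin on the counter under the middle of the deck. The two front posts stand 80 mm in front of the middle (towards the robot), 80 mm to the left and right. A like pair of posts 80 mm behind the middle already carries its own fixed rail, which stays as it is
- rail: the loose rail itself; origin on its underside at mid-length, x axis along the rail
- foam_cup_mid (a point): centre of a white paper cup, 80 mm across the rim and 95 mm high, standing on the deck of the stand behind the front posts; leave it alone
- canister_mid (a point): centre of a blue canister with a tan lid, 80 mm in diameter and 100 mm high, standing on the deck of the stand behind the front posts; leave it alone
- mug_mid (a point): centre of a black mug, 80 mm in diameter and 95 mm high, standing on the counter to the left of the stand; leave it alone
- screwdriver_mid (a point): centre of a red-handled screwdriver, 150 mm long and 26 mm thick, lying on the counter to the left of the stand, nearer the robot than the mug; leave it alone

How it is judged:
On the way, in this order (a step that is already met when the one before it is completed fails the run):
1. the rail is picked up off the counter (height (world z) of rail_mid above 0.04 m and contact force between the fingers and rail above 1 N), for 0.1 s.
2. one end of the rail has passed through the bore of the first post (((x of rail_end_a in the frame of post_right between -0.007 and 0.007 m and z of rail_end_a in the frame of post_right between -0.007 and 0.007 m and y of rail_end_a in the frame of post_right between 0.012 and 0.12 m) or (x of rail_end_a in the frame of post_left between -0.007 and 0.007 m and z of rail_end_a in the frame of post_left between -0.007 and 0.007 m and y of rail_end_a in the frame of post_left between -0.12 and -0.012 m) or (x of rail_end_b in the frame of post_right between -0.007 and 0.007 m and z of rail_end_b in the frame of post_right between -0.007 and 0.007 m and y of rail_end_b in the frame of post_right between 0.012 and 0.12 m) or (x of rail_end_b in the frame of post_left between -0.007 and 0.007 m and z of rail_end_b in the frame of post_left between -0.007 and 0.007 m and y of rail_end_b in the frame of post_left between -0.12 and -0.012 m))), for 0.05 s.
3. the rail spans both posts (((x of rail_end_a in the frame of post_left between -0.007 and 0.007 m and z of rail_end_a in the frame of post_left between -0.007 and 0.007 m and y of rail_end_a in the frame of post_left above 0.012 m and x of rail_end_b in the frame of post_right between -0.007 and 0.007 m and z of rail_end_b in the frame of post_right between -0.007 and 0.007 m and y of rail_end_b in the frame of post_right below -0.012 m) or (x of rail_end_b in the frame of post_left between -0.007 and 0.007 m and z of rail_end_b in the frame of post_left between -0.007 and 0.007 m and y of rail_end_b in the frame of post_left above 0.012 m and x of rail_end_a in the frame of post_right between -0.007 and 0.007 m and z of rail_end_a in the frame of post_right between -0.007 and 0.007 m and y of rail_end_a in the frame of post_right below -0.012 m))), for 0.2 s.
At the end, for the whole second after the job is handed in: The rail lies in the bores of both front posts, sticking out equally at both ends (its centre within 10 mm of the middle between the posts, measured along the bores), at rest, and the gripper still holds it between its fingers (((x of rail_end_a in the frame of post_left between -0.007 and 0.007 m and z of rail_end_a in the frame of post_left between -0.007 and 0.007 m and y of rail_end_a in the frame of post_left above 0.012 m and x of rail_end_b in the frame of post_right between -0.007 and 0.007 m and z of rail_end_b in the frame of post_right between -0.007 and 0.007 m and y of rail_end_b in the frame of post_right below -0.012 m) or (x of rail_end_b in the frame of post_left between -0.007 and 0.007 m and z of rail_end_b in the frame of post_left between -0.007 and 0.007 m and y of rail_end_b in the frame of post_left above 0.012 m and x of rail_end_a in the frame of post_right between -0.007 and 0.007 m and z of rail_end_a in the frame of post_right between -0.007 and 0.007 m and y of rail_end_a in the frame of post_right below -0.012 m)) and contact force between the fingers and rail above 1 N and y of rail_mid in the frame of rail_home between -0.01 and 0.01 m and x of rail_mid in the frame of rail_home between -0.005 and 0.005 m and z of rail_mid in the frame of rail_home between -0.005 and 0.005 m and x of the grasp point in the frame of rail_mid between -0.14 and 0.14 m and y of the grasp point in the frame of rail_mid between -0.03 and 0.03 m and z of the grasp point in the frame of rail_mid between -0.03 and 0.03 m and angle between the x axis of rail and the y axis of stand, either way round below 0.05 rad and linear speed of rail below 0.02 m/s); the arm keeps its last pose, push and grip.
It fails at once if the paper cup is shifted more than 20 mm (distance of foam_cup_mid from where it was at the start of the episode above 0.02 m).
It fails at once if the canister is shifted more than 20 mm (distance of canister_mid from where it was at the start of the episode above 0.02 m).
It fails at once if the mug is shifted more than 20 mm (distance of mug_mid from where it was at the start of the episode above 0.02 m).
It fails at once if the screwdriver is shifted more than 20 mm (distance of screwdriver_mid from where it was at the start of the episode above 0.02 m).
It also fails if it takes over 64 s, if anything falls off the work surface, if the arm or the gripper's body presses on something with over 40 N, if the wrist force passes 120 N, or if a joint passes its speed limit or range.

## Robot

A 6-joint arm with a two-finger parallel gripper is mounted at the origin on the work surface. World frame = base frame: x ahead of the robot, y to its left, z up, the work surface at z = 0. Lengths are in m, angles in rad, forces in N, time in s.
With the tool pointing down it reaches from about 0.3 to 0.875 m from the base axis. Payload 4.2 kg.
Tool frame: the origin (TCP) lies on the centre line of the jaws, within the pads' length; the fingertips stand 19 mm ahead of it and the grasp point (between the pads) is the TCP (ctrl.finger_overhang is the distance from the TCP to the fingertips, in m); z points along the fingers, y is the line along which they close (so a half turn about z gives the same grasp; the last joint's range is limited). The gripper opens to 85 mm and grips with 20 to 120 N. Pads are 22 mm wide; open, the fingers measure 114 mm over their backs; the gripper's body (76 mm by 85 mm) begins 54 mm behind the grasp point. The pads swing forward as they close: fully open they stand 13 mm farther back than shut.
Start: joints at [1.168, 0.32, 1.565, -0, 1.257, -0.02], TCP at [0.215, 0.533, 0.25] pointing down, gripper open.
Joint ranges: [-3.11, 3.11], [-0.84, 2.01], [0.21, 2.61], [-1.34, 4.49], [0.05, 2.63], [-2.56, 2.56]. Speed limits (rad/s): [2.57, 2.57, 3.14, 3.14, 3.14, 3.14].

## Interface

Orientations are given as a unit quaternion [w, x, y, z].
In Python, from station import ctrl, read_camera, job, masks_of gives the robot as it stands.
- The arm moves only by the tool step_arm, never from a script. Its arguments are lists of equal length, an entry for each row: "twist": the turn, a rotation vector about the tool's x, y, z in rad, a list of three; "xyz": the shift along the tool's x, y, z in mm, a list of three; "fingers": the opening, from 0 (shut) to 1 (fully open). In form: {"twist": [[rx, ry, rz], ...], "xyz": [[tx, ty, tz], ...], "fingers": [fingers, ...]}. A call has 1 to 12 rows; each row shifts and turns the commanded pose from where the row before left it, along the tool's axes as they then stand; what a row does not reach is not made up. A row lasts 1/8 s, in which the tool goes at most 62.5 mm and 10.7 degrees, less where a joint would pass 70% of its speed; a pose out of reach is approached as far as the arm can. A call is refused whole if a number of a shift passes 62.5 or a number of a turn 0.188, either way. A call with a gripper value outside its range is refused whole. The fingers move at their own pace and stop on an object; "grip_force" is the grip in N (left out, the last holds). Time passes only in rows, so rows that do not move let the fingers close. It gives the time, the measured TCP pose, the force, the opening and the grip force at its end, in the units of the state.
- ctrl.get_obs(): the state, without advancing time (a new reading comes with each control period).
- read_camera(name): name is "scene" or "top"; returns a dict with "image" (420x560x3 uint8, red, green, blue), "vertical_fov" (degrees; the focal length in pixels is half the picture's height over the tangent of half this angle, whatever the lens; pixels are square), "cx", "cy" (the principal point, pixels), "cam_to_world" (4x4, takes a point from camera to world coordinates). Camera axes: x right, y up, looking along -z (the intrinsics and any distortion apply to the point x, -y, -z); pixel columns grow to the right and rows downward; lengths in m; the calibration is good to about 2 mm. A picture is of the moment at which its call begins. There is no depth.
- job.job_done(): hands the job in; it is judged then, once.
Trained networks look in a picture, given as the dict that the camera call returned (one of the last four; its "shot" number tells which), for a name from the list of things; names that differ only in an ending like _2 or _b are one class to them, and where a whole thing is asked for, a point or a joint stands for the part that bears it (a point fixed in the world has none). Each returns a list of dicts, best first, with "score" (0 to 1); they miss things now and then, are a little off and sometimes report something else, mostly with a low value. They report only what shows in the picture. A call takes as long as a camera call.
- masks_of(picture, query): "pixels" (420x560 bool, what is visible of it) and "bbox" ([centre column, centre row, width, height] in pixels, round what is visible of it).
The state is a dict: "time": time; "joint_pos": joint angles; "dq": joint speeds; "joint_efforts": joint torques, N m; "eef_pos": TCP position; "tool_rot": TCP orientation; "force": force on the tool from outside, world axes, zero at the start; "moment": the same for the moment, N m; "grip_width": finger opening in m; "gripper_force": force on a finger pad.
Only numpy, scipy, OpenCV 4.12 (cv2) and the standard library are available. Lean on these libraries where they do the work, as an engineer would, in place of code of your own. Each camera call takes 0.05 s, during which the arm holds its last target. There are 200 camera calls.

## Working session

There is one attempt and no reset: what is moved stays moved. The work goes in short steps, Python scripts to look and compute and a tool call to move; the robot and the scene stay as the last step left them, time stands still between calls to the robot, and variables do not carry over. Pictures are saved under pics/ and viewed, at most 10 in all, crops included, and the job is handed in when it is done.

Besides the shell and the picture viewer there is one more tool, called after "Request:" by a JSON object that holds its "api" and its "payload". step_arm: Moves the arm, as the interface text tells. Its arguments: {"type":"object","properties":{"twist":{"type":"array"},"xyz":{"type":"array"},"fingers":{"type":"array"},"grip_force":{"type":"number"}},"required":["twist","xyz","fingers"]}

```bash
mkdir -p pics; cat > h.py <<'E'
from station import ctrl, read_camera, job, masks_of
import numpy as np, cv2
def K(p):
    f=p["image"].shape[0]/2/np.tan(np.radians(p["vertical_fov"])/2); return f
def ray(p,u,v):
    f=K(p);T=np.array(p["cam_to_world"]);d=T[:3,:3]@np.array([(u-p["cx"])/f,-(v-p["cy"])/f,-1]);return T[:3,3],d/np.linalg.norm(d)
def atz(p,u,v,z):
    o,d=ray(p,u,v);return o+d*(z-o[2])/d[2]
def proj(p,X):
    T=np.array(p["cam_to_world"]);c=T[:3,:3].T@(np.array(X)-T[:3,3]);f=K(p);return p["cx"]+f*c[0]/-c[2],p["cy"]-f*c[1]/-c[2]
def tri(rs):
    A=np.zeros((3,3));b=np.zeros(3)
    for o,d in rs:
        M=np.eye(3)-np.outer(d,d);A+=M;b+=M@o
    X=np.linalg.solve(A,b);return X,[np.linalg.norm((np.eye(3)-np.outer(d,d))@(X-o)) for o,d in rs]
E
python3 - <<'E'
from h import *
for n in("scene","top"):
    p=read_camera(n);cv2.imwrite(f"pics/{n}0.png",p["image"][:,:,::-1]);print(n,{k:p[k] for k in p if k!="image"})
    for q in("rail","rail_end_a","post_left","post_right","rail_home","stand","foam_cup_mid","canister_mid","mug_mid","screwdriver_mid"):
        try:
            for m in masks_of(p,q)[:3]: print(q,round(m["score"],2),np.round(m["bbox"],1),m["pixels"].sum())
        except Exception as e: print(q,e)
print(ctrl.get_obs())
E
```

```text
scene {'vertical_fov': 50.572245173175816, 'cx': 282.72989500458095, 'cy': 210.18111055565527, 'cam_to_world': array([[ 0.43566475, -0.69784968,  0.56850863,  1.22758159],
       [ 0.90009921,  0.33481729, -0.27878091, -0.34865439],
       [ 0.00420065,  0.63316918,  0.77400203,  1.11843988],
       [ 0.        ,  0.        ,  0.        ,  1.        ]]), 'shot': 1}
rail 0.65 [187.3 272.4  46.4  62.4] 348
rail_end_a 0.72 [189.6 273.   49.9  63.7] 321
rail_end_a 0.38 [300.1 246.1 101.9  90.6] 3032
rail_end_a 0.23 [284.9 246.1  30.9  38.5] 1050
post_left 0.87 [299.1 247.3 106.3  93.6] 3230
post_right 0.92 [299.8 247.2 104.2  94.7] 3388
rail_home 0.77 [298.8 247.9 107.7  95. ] 3192
stand 0.63 [301.4 248.5 108.5  90.7] 3347
foam_cup_mid 0.93 [318.  230.7  30.4  38.6] 907
canister_mid 0.9 [285.7 245.6  31.   40.8] 1009
mug_mid 0.55 [407.4 210.3  33.4  34.6] 940
screwdriver_mid 0.66 [365.2 181.   26.7  29.6] 198
top {'vertical_fov': 46.88147285978465, 'cx': 277.2774020532587, 'cy': 206.71828569201472, 'cam_to_world': array([[-1.00376834e-01,  9.70093079e-01, -2.21006583e-01,
         2.1042
[... 729 characters left out ...]
.1] 293
{'time': 1.1, 'joint_pos': array([ 1.16796550e+00,  3.19587574e-01,  1.56450583e+00, -4.03521531e-05,
        1.25740744e+00, -2.00025979e-02]), 'dq': array([-0.00076705,  0.00046421,  0.00099755,  0.00129178,  0.00017484,
       -0.00045886]), 'joint_efforts': array([-3.51226299e-04, -4.15430188e+01, -2.34417862e+01,  8.05005948e-05,
        2.82088477e-04, -2.00642796e-05]), 'eef_pos': array([0.21480233, 0.53337779, 0.25034282]), 'tool_rot': array([2.83992364e-05, 1.90241267e-01, 9.81737367e-01, 4.08550729e-05]), 'force': array([-0.650133  ,  0.12670059, -0.01488019]), 'moment': array([ 0.00315236, -0.00781469,  0.03094102]), 'gripper_force': 0.0, 'grip_width': 0.08528897789540915}
```

View pics/scene0.png

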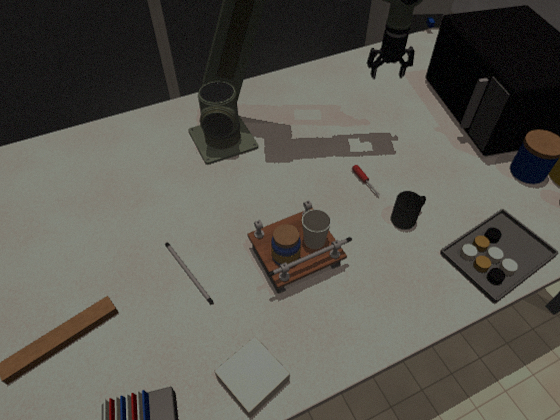

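View pics/top0.png

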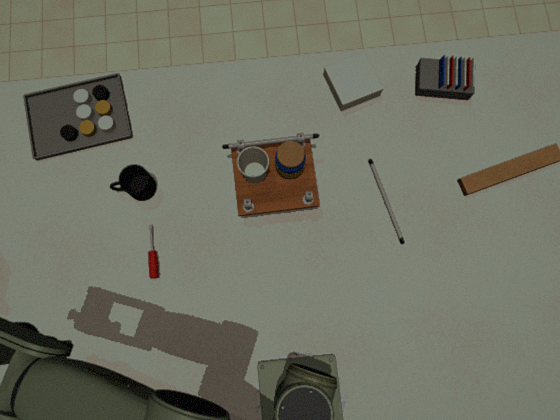

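The scene picture shows the stand around (300,247), the rail from (168,244) to (211,301), and the front posts near (259,228) and (308,209). In the top view the front posts are near (248,205) and (308,199), and the rail runs from (370,161) to (402,242). I'll zoom in for sub-pixel features.

```bash
python3 - <<'E'
from h import *
for n,(x,y,w,h) in {"scene":(150,190,200,125),"top":(215,125,200,125)}.items():
    p=read_camera(n);c=p["image"][y:y+h,x:x+w,::-1]
    c=cv2.resize(np.clip(c*1.6,0,255).astype(np.uint8),None,fx=4,fy=4,interpolation=cv2.INTER_CUBIC)
    cv2.imwrite(f"pics/{n}1.png",c)
    # rail mask axis
    m=masks_of(p,"rail")[0]["pixels"]
    print(n)
    ys,xs=np.nonzero(m);P=np.c_[xs,ys].astype(float);mu=P.mean(0);u,s,v=np.linalg.svd(P-mu,full_matrices=False);t=(P-mu)@v[0]
    for a in(t.min(),t.max()): print(mu+v[0]*a, atz(p,*(mu+v[0]*a),.006))
E
```

```text
scene
[166.18625476 243.85811337] [ 0.37628141 -0.32508526  0.006     ]
[211.15176039 302.88439077] [ 0.62256851 -0.27010063  0.006     ]
top
[112.86098506 175.00369635] [0.64989751 0.46224766 0.006     ]
[156.36890366 188.83999069] [0.59668133 0.34080629 0.006     ]
```

View pics/scene1.png

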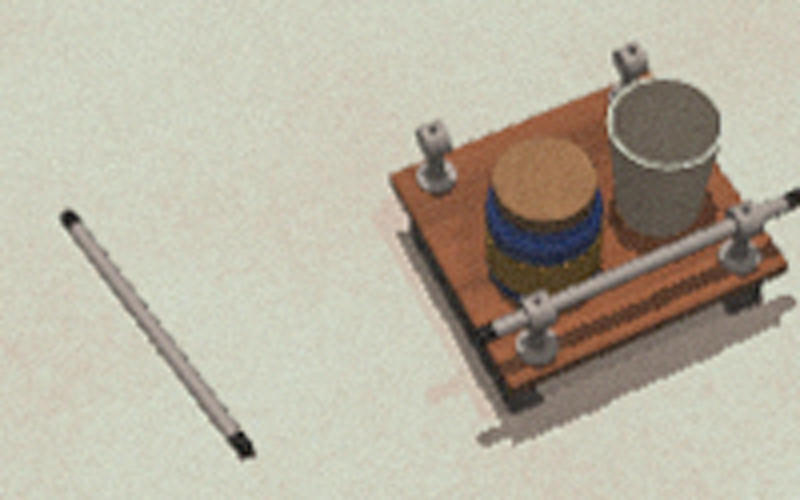

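View pics/top1.png

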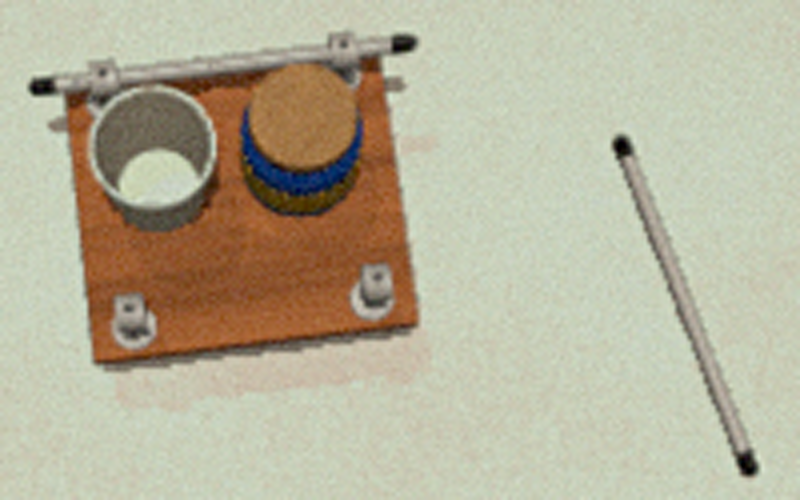

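Zoomed views, in crop pixels:
- **Top:** front sleeves at (130,306) and (375,280), rear rail ends at (30,87) and (416,42), and loose rail ends at (618,136) and (752,474).
- **Scene:** front sleeves at (434,135) and (630,60), and loose rail ends at (64,212) and (248,456).

The network's top-view rail mask caught the wrong thing, so I'll use these points instead.

```bash
python3 - <<'E'
from h import *
from scipy.optimize import least_squares
ps=read_camera("scene");pt=read_camera("top")
C={"s":(ps,150,190),"t":(pt,215,125)}
def px(c,U,V): p,x,y=C[c];return p,(U+.5)/4-.5+x,(V+.5)/4-.5+y
F=[("t",(95,360),(-.1,.11,.07)),("t",(418,325),(-.1,-.11,.07)),("t",(66,95),(.1,.11,.07)),
("t",(130,307),(-.08,.08,.117)),("t",(375,280),(-.08,-.08,.117)),("t",(134,326),(-.08,.08,.071)),("t",(373,298),(-.08,-.08,.071)),
("t",(30,87),(.08,.13,.115)),("t",(416,42),(.08,-.13,.115)),
("s",(434,137),(-.08,-.08,.117)),("s",(630,60),(-.08,.08,.117)),("s",(436,180),(-.08,-.08,.071)),("s",(391,176),(-.1,-.11,.07)),("s",(510,388),(.1,-.11,.07)),("s",(786,268),(.1,.11,.07)),("s",(477,335),(.08,-.13,.115)),("s",(803,196),(.08,.13,.115))]
def W(q,l): c,s=np.cos(q[2]),np.sin(q[2]);return np.array([q[0]+c*l[0]-s*l[1],q[1]+s*l[0]+c*l[1],l[2]+q[3]])
def res(q,FF): 
    r=[]
    for c,(U,V),l in FF:
        p,u,v=px(c,U,V);a=proj(p,W(q,l));r+=[a[0]-u,a[1]-v]
    return np.array(r)
for name,FF in(("both",F),("top",[f for f in F if f[0]=="t"]),("scene",[f for f in F if f[0]=="s"])):
    f=least_squares(res,[.57,.0,.1,0],args=(FF,),loss="soft_l1");q=f.x
    print(name,np.round(q,4),"rms px",np.sqrt(np.mean(res(q,FF)**2)).round(2))
    if name=="both": print(res(q,FF).reshape(-1,2).round(1).tolist())
    for y in(-.08,.08):print("post",W(q,(-.08,y,.115)).round(4))
for a,b in(((618,136),(64,212)),((752,474),(248,456))): pass
ends=[]
for a,b in(((618,137),(249,456)),((752,474),(64,212))):
    P=px("t",*a);S=px("s",*b);X,e=tri([ray(*P),ray(*S)]);ends.append(X);print("rail end",X.round(4),np.round(e,4),atz(*P,.006).round(4),atz(*S,.006).round(4))
print(np.linalg.norm(ends[0]-ends[1]),(ends[0]+ends[1])/2,np.degrees(np.arctan2(*(ends[0]-ends[1])[[1,0]])))
E
```

```text
both [ 5.868e-01  6.700e-03  2.170e-02 -2.000e-04] rms px 1.03
[[-0.8, 0.4], [0.3, -0.7], [-1.1, -4.0], [-0.3, 0.9], [0.0, 0.3], [-0.2, 0.2], [-0.6, 0.1], [-0.5, 0.0], [0.1, 0.0], [-0.5, 0.7], [-0.1, 0.4], [-0.4, -0.5], [-1.3, -0.4], [-0.4, 0.5], [0.5, -0.8], [-2.6, 2.1], [0.4, 0.1]]
post [ 0.5086 -0.075   0.1148]
post [0.5051 0.085  0.1148]
top [ 0.5897  0.0057  0.0209 -0.011 ] rms px 0.95
post [ 0.5114 -0.076   0.104 ]
post [0.508 0.084 0.104]
scene [ 0.5784  0.0126  0.0222 -0.0137] rms px 0.75
post [ 0.5002 -0.0692  0.1013]
post [0.4966 0.0908 0.1013]
rail end [ 0.6249 -0.27    0.0054] [0.001 0.001] [ 0.6244 -0.2708  0.006 ] [ 0.6256 -0.2691  0.006 ]
rail end [ 0.3734 -0.3262  0.0095] [0.0009 0.0009] [ 0.3736 -0.328   0.006 ] [ 0.3711 -0.3253  0.006 ]
0.2577401707189182 [ 0.49911458 -0.29807187  0.0074529 ] 12.605351115496354
```

```bash
cat >> h.py <<'E'
from scipy.spatial.transform import Rotation as R
def Rq(q): return R.from_quat(np.r_[q[1:],q[0]])
def Ry(yaw): # tool down, tool y at world yaw (deg)
    y=np.radians(yaw);ty=np.array([np.cos(y),np.sin(y),0]);tz=np.array([0,0,-1.]);return R.from_matrix(np.c_[np.cross(ty,tz),ty,tz])
def plan(wps,p=None,r=None):
    """wps: (pos,Rot,n rows)"""
    o=ctrl.get_obs()
    if p is None:p,r=np.array(o["eef_pos"]),Rq(o["tool_rot"])
    tw,xy=[],[]
    for P,Q,n in wps:
        d=(r.inv()*Q).as_rotvec()/n;s=(np.array(P)-p)/n
        for i in range(n):
            t=np.round(d,4);x=np.round(r.inv().apply(s)*1000,1);tw.append(t.tolist());xy.append(x.tolist())
            p=p+r.apply(x/1000);s=(np.array(P)-p)/max(1,n-i-1);r=r*R.from_rotvec(t)
    print(tw);print(xy);return p,r
def st():
    o=ctrl.get_obs();r=Rq(o["tool_rot"]).as_matrix()
    print("t",round(o["time"],2),"p",np.round(o["eef_pos"],4),"yyaw",np.degrees(np.arctan2(r[1,1],r[0,1])).round(2),"z",r[:,2].round(3),"F",np.round(o["force"],1),"M",np.round(o["moment"],2),"w",round(o["grip_width"],4),"gf",round(o["gripper_force"],1));return o
E
python3 - <<'E'
from h import *
print(ctrl.finger_overhang)
plan([((.39,.10,.25),Ry(0),8),((.4015,-.32,.12),Ry(-77.4),8)])
p=read_camera("top");x=lambda U,V:((U+.5)/4-.5+215,(V+.5)/4-.5+125)
print("canister lid",atz(p,*x(303,118),.17),"cup rim",atz(p,*x(153,146),.165))
E
```

```text
0.019
[[0.0, -0.0, 0.1485], [0.0, -0.0, 0.1485], [0.0, -0.0, 0.1485], [0.0, -0.0, 0.1485], [0.0, -0.0, 0.1485], [0.0, -0.0, 0.1485], [0.0, -0.0, 0.1485], [0.0, -0.0, 0.1485], [-0.0, -0.0, 0.1689], [-0.0, -0.0, 0.1689], [-0.0, -0.0, 0.1689], [-0.0, -0.0, 0.1689], [-0.0, -0.0, 0.1689], [-0.0, -0.0, 0.1689], [-0.0, -0.0, 0.1689], [-0.0, -0.0, 0.1689]]
[[-40.6, -42.1, 0.0], [-46.3, -35.6, 0.0], [-51.1, -28.4, 0.1], [-54.7, -20.5, 0.0], [-57.1, -12.2, 0.1], [-58.3, -3.6, 0.0], [-58.2, 5.1, 0.1], [-56.8, 13.7, 0.0], [-52.5, 1.4, 16.2], [-51.5, 10.3, 16.3], [-49.1, 18.8, 16.2], [-45.2, 26.7, 16.3], [-40.1, 34.0, 16.2], [-33.8, 40.2, 16.3], [-26.5, 45.3, 16.2], [-18.5, 49.1, 16.3]]
canister lid [ 0.60551688 -0.03708678  0.17      ] cup rim [0.5982472  0.05870595 0.165     ]
```

Request:
{"api": "step_arm", "payload": {"twist": [[0, 0, 0.1485], [0, 0, 0.1485], [0, 0, 0.1485], [0, 0, 0.1485], [0, 0, 0.1485], [0, 0, 0.1485], [0, 0, 0.1485], [0, 0, 0.1485]], "xyz": [[-40.6, -42.1, 0], [-46.3, -35.6, 0], [-51.1, -28.4, 0], [-54.7, -20.5, 0], [-57.1, -12.2, 0], [-58.3, -3.6, 0], [-58.2, 5.1, 0], [-56.8, 13.7, 0]], "fingers": [0.5, 0.5, 0.5, 0.5, 0.5, 0.5, 0.5, 0.5]}}

```text
time: 2.45
eef_pos: [0.3904, 0.0983, 0.2507]
tool_rot: [0.0, 0.709, 0.705, 0.001]
force: [1.5, 0.6, -0.0]
grip_width: 0.0428
gripper_force: 0.0
```

Request:
{"api": "step_arm", "payload": {"twist": [[0, 0, 0.1689], [0, 0, 0.1689], [0, 0, 0.1689], [0, 0, 0.1689], [0, 0, 0.1689], [0, 0, 0.1689], [0, 0, 0.1689], [0, 0, 0.1689], [0, 0, 0], [0, 0, 0]], "xyz": [[-52.5, 1.4, 16.2], [-51.5, 10.3, 16.3], [-49.1, 18.8, 16.2], [-45.2, 26.7, 16.3], [-40.1, 34, 16.2], [-33.8, 40.2, 16.3], [-26.5, 45.3, 16.2], [-18.5, 49.1, 16.3], [0, 0, 0], [0, 0, 0]], "fingers": [0.5, 0.5, 0.5, 0.5, 0.5, 0.5, 0.5, 0.5, 0.5, 0.5]}}

```text
time: 3.7
eef_pos: [0.4012, -0.3194, 0.1202]
tool_rot: [-0.001, 0.994, 0.11, -0.0]
force: [-0.4, 1.3, -0.1]
grip_width: 0.0428
gripper_force: 0.0
```

```bash
python3 - <<'E'
from h import *
o=st();print(o["joint_pos"])
p,r=plan([((.4015,-.32,.05),Ry(-77.4),3),((.4015,-.32,.026),Ry(-77.4),3)])
E
```

```text
t 3.7 p [ 0.4012 -0.3194  0.1202] yyaw -77.4 z [-0.001  0.001 -1.   ] F [-0.4  1.3 -0.1] M [0.02 0.   0.04] w 0.0428 gf 0.0
[-6.95060115e-01  3.46166530e-01  1.89078379e+00  5.56905488e-04
  9.05750526e-01  6.55407037e-01]
[[-0.0004, 0.0001, 0.0], [-0.0004, 0.0001, 0.0], [-0.0004, 0.0001, 0.0], [0.0, 0.0, 0.0], [0.0, 0.0, 0.0], [0.0, 0.0, 0.0]]
[[0.1, 0.2, 23.4], [0.0, 0.2, 23.4], [0.0, 0.3, 23.4], [0.0, -0.0, 8.0], [0.0, -0.0, 8.0], [0.0, -0.0, 8.0]]
```

Request:
{"api": "step_arm", "payload": {"twist": [[0, 0, 0], [0, 0, 0], [0, 0, 0], [0, 0, 0], [0, 0, 0], [0, 0, 0], [0, 0, 0]], "xyz": [[0, 0.2, 30], [0, 0.2, 30], [0, 0.2, 22], [0, 0, 9], [0, 0, 4], [0, 0, 4], [0, 0, 0]], "fingers": [0.4, 0.4, 0.4, 0.4, 0.4, 0.4, 0.4]}}

```text
time: 4.58
eef_pos: [0.4019, -0.3206, 0.0217]
tool_rot: [0.0, 0.994, 0.11, 0.0]
force: [-0.5, -0.4, 0.3]
grip_width: 0.0342
gripper_force: 0.0
```

Request:
{"api": "step_arm", "payload": {"twist": [[0, 0, 0], [0, 0, 0], [0, 0, 0], [0, 0, 0], [0, 0, 0], [0, 0, 0]], "xyz": [[0, 0, 0], [0, 0, 0], [0, 0, 0], [0, 0, 0], [0, 0, 0], [0, 0, 0]], "fingers": [0.1, 0.05, 0, 0, 0, 0], "grip_force": 80}}

```text
time: 5.32
eef_pos: [0.4018, -0.3207, 0.0219]
tool_rot: [0.0, 0.994, 0.11, 0.0]
force: [-1.4, 1.2, 5.8]
grip_width: 0.0083
gripper_force: 78.5
```

```bash
python3 - <<'E'
from h import *
o=st()
p=read_camera("top");c=p["image"][130:270,300:460,::-1]
cv2.imwrite("pics/g1.png",cv2.resize(np.clip(c*1.6,0,255).astype(np.uint8),None,fx=4,fy=4,interpolation=cv2.INTER_CUBIC))
E
```

```text
t 5.33 p [ 0.4018 -0.3207  0.0219] yyaw -77.42 z [ 0.001 -0.    -1.   ] F [-1.4  1.2  5.8] M [0.16 0.12 0.07] w 0.0083 gf 78.5
```

Request:
{"api": "step_arm", "payload": {"twist": [[0, 0, 0], [0, 0, 0], [0, 0, 0], [0, 0, 0]], "xyz": [[0, 0, 0], [0, 0, 0], [0, 0, 2], [0, 0, 0]], "fingers": [0.3, 0.3, 0.3, 0.3]}}

```text
time: 5.88
eef_pos: [0.4016, -0.3205, 0.019]
tool_rot: [-0.0, 0.994, 0.11, -0.0]
force: [0.5, 0.1, 0.3]
grip_width: 0.026
gripper_force: 0.0
```

Request:
{"api": "step_arm", "payload": {"twist": [[0, 0, 0], [0, 0, 0], [0, 0, 0], [0, 0, 0]], "xyz": [[0, 0, 0], [0, 0, 0], [0, 0, 0], [0, 0, 0]], "fingers": [0, 0, 0, 0], "grip_force": 40}}

```text
time: 6.38
eef_pos: [0.4019, -0.3207, 0.0195]
tool_rot: [0.0, 0.994, 0.11, 0.0]
force: [-0.0, -0.0, 3.2]
grip_width: 0.0102
gripper_force: 39.9
```

Request:
{"api": "step_arm", "payload": {"twist": [[0, 0, 0], [0, 0, 0], [0, 0, 0], [0, 0, 0], [0, 0, 0], [0, 0, 0], [0, 0, 0], [0, 0, 0], [0, 0, 0]], "xyz": [[0, 0, 0], [0, 0, 0], [0, 0, -4], [0, 0, -8], [0, 0, -12], [0, 0, -20], [0, 0, -20], [0, 0, 0], [0, 0, 0]], "fingers": [0, 0, 0, 0, 0, 0, 0, 0, 0], "grip_force": 90}}

```text
time: 7.5
eef_pos: [0.4013, -0.3202, 0.083]
tool_rot: [-0.0, 0.994, 0.11, -0.0]
force: [0.2, -0.2, -1.0]
grip_width: 0.0083
gripper_force: 88.1
```

```bash
python3 - <<'E'
from h import *
o=st()
ps=read_camera("scene");p=ps
c=p["image"][205:320,130:320,::-1]
a=cv2.resize(np.clip(c*1.6,0,255).astype(np.uint8),None,fx=4,fy=4,interpolation=cv2.INTER_CUBIC)
cv2.imwrite("pics/g2.png",a)
# predicted ends if still level at z=.006+lift
for z in (.05,.06,.07):
  print(z,[np.round((np.array(proj(p,(x,y,z)))-[130,205]+.5)*4-.5,0) for x,y in((.6249,-.27),(.373,-.327))])
E
```

```text
t 7.5 p [ 0.4013 -0.3202  0.083 ] yyaw -77.42 z [-0.001  0.001 -1.   ] F [ 0.2 -0.2 -1. ] M [-0.02  0.08  0.01] w 0.0083 gf 88.1
0.05 [array([320., 365.]), array([131., 120.])]
0.06 [array([318., 358.]), array([128., 112.])]
0.07 [array([316., 350.]), array([125., 104.])]
```

View pics/g2.png

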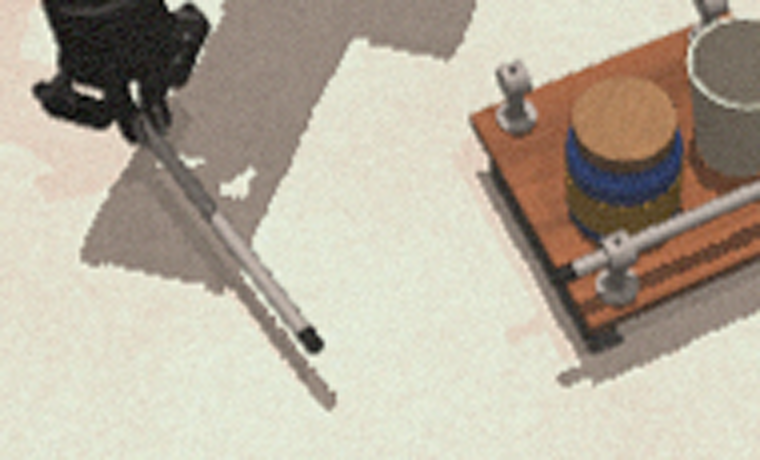

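The far tip is at (317,350) in the crop, which matches a height of 0.07 m, so the rail is held level. Next I turn it and line it up outside the right post.

```bash
python3 - <<'E'
from h import *
plan([((.5145,-.345,.1285),Ry(1.24),9)])
E
```

```text
[[-0.0002, -0.0, -0.1525], [-0.0002, -0.0, -0.1525], [-0.0002, -0.0, -0.1525], [-0.0002, -0.0, -0.1525], [-0.0002, -0.0, -0.1525], [-0.0002, -0.0, -0.1525], [-0.0002, -0.0, -0.1525], [-0.0002, -0.0, -0.1525], [-0.0002, -0.0, -0.1525]]
[[11.7, 5.4, -5.1], [10.7, 7.2, -5.1], [9.5, 8.7, -5.1], [8.1, 10.0, -5.1], [6.5, 11.2, -5.1], [4.7, 12.0, -5.1], [2.8, 12.6, -5.1], [0.9, 12.8, -5.1], [-1.1, 12.8, -5.1]]
```

Request:
{"api": "step_arm", "payload": {"twist": [[0, 0, -0.1525], [0, 0, -0.1525], [0, 0, -0.1525], [0, 0, -0.1525], [0, 0, -0.1525], [0, 0, -0.1525], [0, 0, -0.1525], [0, 0, -0.1525], [0, 0, -0.1525], [0, 0, 0], [0, 0, 0]], "xyz": [[11.7, 5.4, -5.1], [10.7, 7.2, -5.1], [9.5, 8.7, -5.1], [8.1, 10, -5.1], [6.5, 11.2, -5.1], [4.7, 12, -5.1], [2.8, 12.6, -5.1], [0.9, 12.8, -5.1], [-1.1, 12.8, -5.1], [0, 0, 0], [0, 0, 0]], "fingers": [0, 0, 0, 0, 0, 0, 0, 0, 0, 0, 0]}}

```text
time: 8.93
eef_pos: [0.5141, -0.3449, 0.1282]
tool_rot: [-0.001, 0.7, 0.714, -0.0]
force: [0.0, -0.5, -1.2]
grip_width: 0.0082
gripper_force: 88.2
```

```bash
python3 - <<'E'
from h import *
o=st()
out=[]
for n,(x,y,w,h) in {"scene":(190,190,130,95),"top":(230,165,130,95)}.items():
    p=read_camera(n);c=p["image"][y:y+h,x:x+w,::-1]
    c=cv2.resize(np.clip(c*1.6,0,255).astype(np.uint8),None,fx=6,fy=6,interpolation=cv2.INTER_CUBIC)
    cv2.imwrite(f"pics/{n}2.png",c)
    t=np.array(o["eef_pos"])+Rq(o["tool_rot"]).apply([-.23,0,.0135])
    for nm,X in(("tip",t),("tip2",np.array(o["eef_pos"])+Rq(o["tool_rot"]).apply([-.15,0,.0135])),("postR",(.5086,-.075,.115)),("postL",(.5051,.085,.115))):
        print(n,nm,np.round(X,4),np.round((np.array(proj(p,X))-[x,y]+.5)*6-.5,0))
E
```

```text
t 8.93 p [ 0.5141 -0.3449  0.1282] yyaw 1.1 z [-0.002  0.001 -1.   ] F [ 0.  -0.5 -1.2] M [-0.11 -0.02  0.05] w 0.0082 gf 88.2
scene tip [ 0.5185 -0.5749  0.1144] [-675.  641.]
scene tip2 [ 0.517  -0.4949  0.1145] [-483.  565.]
scene postR [ 0.5086 -0.075   0.115 ] [409. 212.]
scene postL [0.5051 0.085  0.115 ] [704.  95.]
top tip [ 0.5185 -0.5749  0.1144] [1608.   50.]
top tip2 [ 0.517  -0.4949  0.1145] [1428.   71.]
top postR [ 0.5086 -0.075   0.115 ] [473. 183.]
top postL [0.5051 0.085  0.115 ] [104. 227.]
```

View pics/scene2.png

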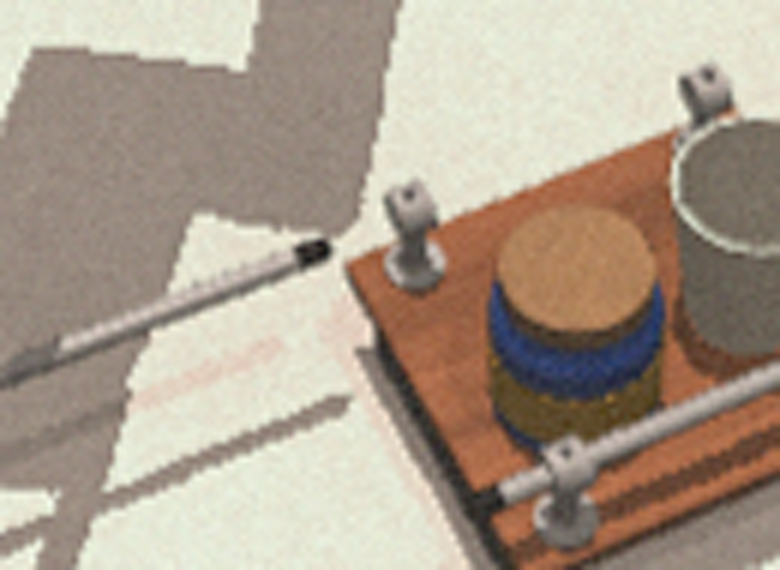

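View pics/top2.png

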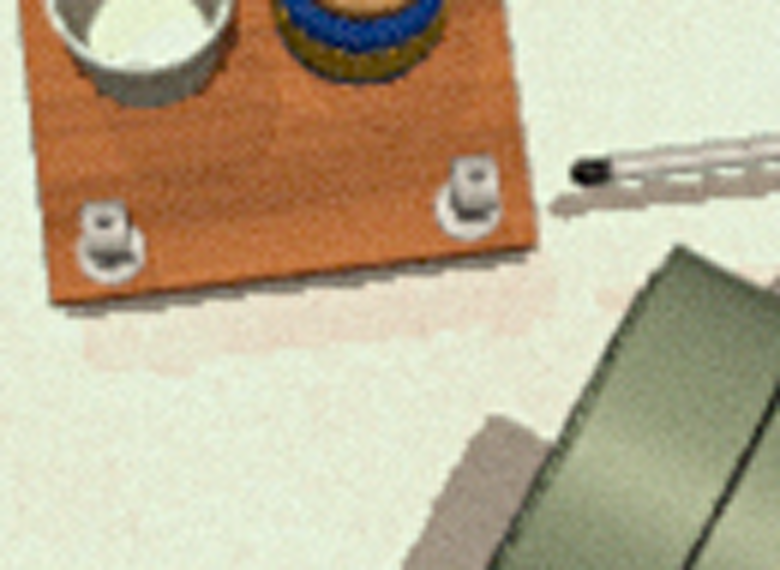

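Top view: tip at (572,172), with the rail axis extrapolating to about (474,183), which agrees with the right sleeve centre. Scene view: tip at (328,248), with the axis extrapolating to about (409,217), against the bore at (409,212). I'll check where the tip should be from the tool pose.

```bash
python3 - <<'E'
from h import *
o=st();P=np.array(o["eef_pos"]);T=Rq(o["tool_rot"])
for n,(x,y) in {"scene":(190,190),"top":(230,165)}.items():
    p=read_camera(n);g=cv2.GaussianBlur(p["image"].astype(np.float32).mean(2),(0,0),.6)
    f=lambda X:np.array(proj(p,X)); cr=lambda a:np.round((np.array(a)-[x,y]+.5)*6-.5,1)
    for nm,X in(("tip",P+T.apply([.23,0,.0135])),("holeR",(.5086,-.075,.1275)),("holeL",(.5051,.085,.1275))): print(n,nm,np.round(X,4),cr(f(X)))
    # rail cross-section profiles: subpixel centre by half-max edges normal to predicted axis
    for s in (.12,.14,.16,.18,.20):
        a=f(P+T.apply([s,0,.0135]));b=f(P+T.apply([s+.01,0,.0135]));d=(b-a)/np.linalg.norm(b-a);nn=np.array([-d[1],d[0]])
        k=np.arange(-5,5.01,.25);pr=np.mean([cv2.remap(g,(a[0]+nn[0]*k+d[0]*j).astype(np.float32)[None],(a[1]+nn[1]*k+d[1]*j).astype(np.float32)[None],cv2.INTER_LINEAR)[0] for j in np.arange(-3,3.1,.5)],0)
        print(n,s,"mm/px",round(10/np.linalg.norm(b-a),2),pr[::2].round(0).astype(int).tolist())
E
```

```text
t 9.03 p [ 0.5141 -0.345   0.1285] yyaw 1.13 z [-0.001  0.001 -1.   ] F [-0.3 -0.2  0. ] M [-0.12 -0.    0.04] w 0.008 gf 88.2
scene tip [ 0.5096 -0.1151  0.1153] [331.  242.9]
scene holeR [ 0.5086 -0.075   0.1275] [407.5 196.2]
scene holeL [0.5051 0.085  0.1275] [705.5  78.5]
scene 0.12 mm/px 2.72 [86, 86, 85, 85, 87, 91, 98, 106, 113, 113, 105, 93, 80, 71, 68, 70, 77, 82, 85, 86, 88]
scene 0.14 mm/px 2.74 [86, 86, 86, 87, 89, 93, 99, 107, 112, 112, 105, 93, 83, 78, 82, 94, 109, 122, 129, 133, 135]
scene 0.16 mm/px 2.77 [122, 126, 129, 132, 131, 129, 124, 120, 117, 113, 105, 94, 85, 83, 90, 105, 121, 132, 137, 138, 138]
scene 0.18 mm/px 2.8 [137, 137, 137, 136, 133, 129, 124, 119, 116, 112, 104, 93, 85, 82, 90, 105, 120, 132, 136, 138, 138]
scene 0.2 mm/px 2.82 [134, 136, 137, 136, 133, 128, 122, 118, 115, 112, 105, 94, 85, 82, 88, 103, 119, 131, 136, 138, 138]
top tip [ 0.5096 -0.1151  0.1153] [564.6 171.8]
top holeR [ 0.5086 -0.075   0.1275] [474.5 176. ]
top holeL [0.5051 0.085  0.1275] [102.1 220.5]
top 0.12 mm/px 2.61 [94, 97, 104, 109, 114, 111, 104, 103, 108, 114, 120, 121, 117, 116, 119, 125, 133, 139, 141, 142, 143]
top 0.14 mm/px 2.61 [93, 96, 100, 103, 105, 104, 100, 102, 109, 115, 120, 120, 116, 115, 118, 126, 135, 141, 142, 143, 142]
top 0.16 mm/px 2.61 [93, 95, 98, 100, 101, 101, 100, 104, 111, 117, 122, 120, 116, 116, 120, 128, 136, 141, 143, 143, 143]
top 0.18 mm/px 2.6 [94, 100, 107, 113, 116, 109, 103, 105, 111, 118, 122, 120, 116, 117, 121, 129, 138, 142, 143, 143, 143]
top 0.2 mm/px 2.6 [94, 98, 102, 106, 108, 102, 99, 104, 111, 118, 121, 118, 116, 117, 122, 131, 138, 141, 142, 142, 141]
```

Request:
{"api": "step_arm", "payload": {"twist": [[0, 0, -0.002], [0, 0, 0], [0, 0, 0], [0, 0, 0], [0, 0, 0], [0, 0, 0], [0, 0, 0], [0, 0, 0]], "xyz": [[0, 0, -2], [10, 0, 0], [10, 0, 0], [8, 0, 0], [4, 0, 0], [3, 0, 0], [3, 0, 0], [0, 0, 0]], "fingers": [0, 0, 0, 0, 0, 0, 0, 0]}}

```text
time: 10.12
eef_pos: [0.5141, -0.3073, 0.1312]
tool_rot: [-0.0, 0.699, 0.715, 0.0]
force: [0.4, -1.0, -1.0]
grip_width: 0.0082
gripper_force: 88.2
```

```bash
python3 - <<'E'
from h import *
o=st()
a=[]
for n,(x,y,w,h) in {"scene":(230,200,60,60),"top":(280,170,60,60)}.items():
    p=read_camera(n);c=p["image"][y:y+h,x:x+w,::-1]
    a.append(cv2.resize(np.clip(c*1.6,0,255).astype(np.uint8),None,fx=6.6667,fy=6.6667,interpolation=cv2.INTER_CUBIC))
cv2.imwrite("pics/t3.png",np.hstack(a))
E
```

```text
t 10.12 p [ 0.5141 -0.3073  0.1312] yyaw 1.34 z [-0.  0. -1.] F [ 0.4 -1.  -1. ] M [-0.11 -0.01  0.03] w 0.0082 gf 88.2
```

View pics/t3.png

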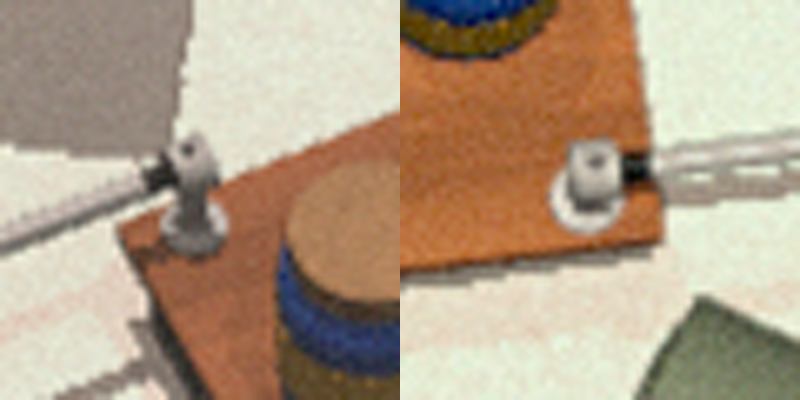

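The rail's black tip is at the mouth of the right sleeve in both halves: (160,175) in scene and (632,167) in top. There's no contact force yet, so I go on.

Request:
{"api": "step_arm", "payload": {"twist": [[0, 0, 0], [0, 0, 0], [0, 0, 0], [0, 0, 0]], "xyz": [[2, 0, 0], [2, 0, 0], [2, 0, 0], [0, 0, 0]], "fingers": [0, 0, 0, 0]}}

```text
time: 10.72
eef_pos: [0.5139, -0.3012, 0.1312]
tool_rot: [-0.0, 0.699, 0.715, 0.0]
force: [0.7, -0.5, -0.7]
grip_width: 0.0081
gripper_force: 88.2
```

Request:
{"api": "step_arm", "payload": {"twist": [[0, 0, 0], [0, 0, 0], [0, 0, 0], [0, 0, 0]], "xyz": [[2, 0, 0], [2, 0, 0], [2, 0, 0], [0, 0, 0]], "fingers": [0, 0, 0, 0]}}

```text
time: 11.22
eef_pos: [0.5138, -0.2952, 0.1312]
tool_rot: [-0.0, 0.699, 0.715, 0.0]
force: [0.1, 0.1, -1.3]
grip_width: 0.0084
gripper_force: 88.2
```

```bash
python3 -c "
from h import *
st()"
```

```text
t 11.22 p [ 0.5138 -0.2952  0.1312] yyaw 1.35 z [ 0.  0. -1.] F [ 0.1  0.1 -1.3] M [-0.15 -0.04 -0.03] w 0.0084 gf 88.2
```

Request:
{"api": "step_arm", "payload": {"twist": [[0, 0, 0], [0, 0, 0], [0, 0, 0], [0, 0, 0], [0, 0, 0], [0, 0, 0]], "xyz": [[5, 0, 0], [5, 0, 0], [5, 0, 0], [5, 0, 0], [5, 0, 0], [0, 0, 0]], "fingers": [0, 0, 0, 0, 0, 0]}}

```text
time: 11.98
eef_pos: [0.5132, -0.27, 0.1312]
tool_rot: [-0.0, 0.699, 0.715, 0.0]
force: [0.6, -0.2, -1.6]
grip_width: 0.0081
gripper_force: 88.2
```

Request:
{"api": "step_arm", "payload": {"twist": [[0, 0, 0], [0, 0, 0], [0, 0, 0], [0, 0, 0], [0, 0, 0], [0, 0, 0], [0, 0, 0], [0, 0, 0]], "xyz": [[8, 0, 0], [8, 0, 0], [8, 0, 0], [8, 0, 0], [8, 0, 0], [8, 0, 0], [8, 0, 0], [0, 0, 0]], "fingers": [0, 0, 0, 0, 0, 0, 0, 0]}}

```text
time: 12.98
eef_pos: [0.5119, -0.2138, 0.1312]
tool_rot: [-0.0, 0.699, 0.716, 0.0]
force: [-0.2, 0.3, -1.3]
grip_width: 0.0084
gripper_force: 88.2
```

```bash
python3 - <<'E'
from h import *
o=st()
a=[]
for n,(x,y,w,h) in {"scene":(240,190,75,60),"top":(235,170,75,60)}.items():
    p=read_camera(n);c=p["image"][y:y+h,x:x+w,::-1]
    a.append(cv2.resize(np.clip(c*1.6,0,255).astype(np.uint8),None,fx=5.3333,fy=5.3333,interpolation=cv2.INTER_CUBIC))
cv2.imwrite("pics/t4.png",np.hstack(a))
E
```

```text
t 12.97 p [ 0.5119 -0.2138  0.1312] yyaw 1.38 z [-0.  0. -1.] F [-0.2  0.3 -1.3] M [-0.16 -0.02 -0.02] w 0.0084 gf 88.2
```

View pics/t4.png

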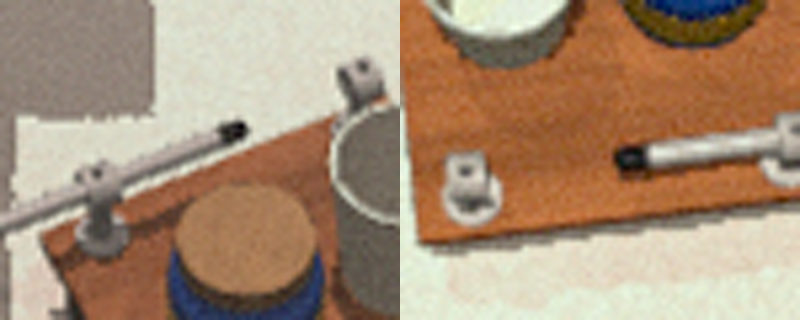

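The rail is through the right bore: its tip is at (245,128) in scene and (615,161) in top, and its axis extrapolates onto the left sleeve in both.

Request:
{"api": "step_arm", "payload": {"twist": [[0, 0, 0], [0, 0, 0], [0, 0, 0], [0, 0, 0], [0, 0, 0], [0, 0, 0], [0, 0, 0], [0, 0, 0]], "xyz": [[8, 0, 0], [8, 0, 0], [8, 0, 0], [8, 0, 0], [8, 0, 0], [8, 0, 0], [6, 0, 0], [0, 0, 0]], "fingers": [0, 0, 0, 0, 0, 0, 0, 0]}}

```text
time: 14.08
eef_pos: [0.5106, -0.16, 0.1312]
tool_rot: [-0.0, 0.699, 0.716, 0.0]
force: [0.7, 0.6, -1.2]
grip_width: 0.0081
gripper_force: 88.2
```

Request:
{"api": "step_arm", "payload": {"twist": [[0, 0, 0], [0, 0, 0], [0, 0, 0], [0, 0, 0], [0, 0, 0], [0, 0, 0]], "xyz": [[2, 0, 0], [2, 0, 0], [2, 0, 0], [2, 0, 0], [2, 0, 0], [0, 0, 0]], "fingers": [0, 0, 0, 0, 0, 0]}}

```text
time: 14.82
eef_pos: [0.5104, -0.1502, 0.1312]
tool_rot: [-0.0, 0.699, 0.715, 0.0]
force: [-0.3, 0.2, -1.2]
grip_width: 0.0079
gripper_force: 88.2
```

Request:
{"api": "step_arm", "payload": {"twist": [[0, 0, 0], [0, 0, 0], [0, 0, 0], [0, 0, 0]], "xyz": [[2, 0, 0], [2, 0, 0], [2, 0, 0], [0, 0, 0]], "fingers": [0, 0, 0, 0]}}

```text
time: 15.32
eef_pos: [0.5102, -0.1442, 0.1311]
tool_rot: [-0.0, 0.699, 0.715, 0.0]
force: [-1.0, 0.3, -2.7]
grip_width: 0.008
gripper_force: 88.2
```

```bash
python3 -c "
from h import *
st()"
```

```text
t 15.32 p [ 0.5102 -0.1442  0.1311] yyaw 1.34 z [-0.  0. -1.] F [-1.   0.3 -2.7] M [-0.11 -0.01  0.05] w 0.008 gf 88.2
```

Request:
{"api": "step_arm", "payload": {"twist": [[0, 0, 0], [0, 0, 0], [0, 0, 0], [0, 0, 0], [0, 0, 0]], "xyz": [[2, 0, 0], [2, 0, 0], [2, 0, 0], [2, 0, 0], [0, 0, 0]], "fingers": [0, 0, 0, 0, 0]}}

```text
time: 15.95
eef_pos: [0.51, -0.1361, 0.1311]
tool_rot: [-0.0, 0.699, 0.715, 0.0]
force: [-0.1, -0.3, -1.8]
grip_width: 0.0083
gripper_force: 88.2
```

Request:
{"api": "step_arm", "payload": {"twist": [[0, 0, 0], [0, 0, 0], [0, 0, 0], [0, 0, 0], [0, 0, 0]], "xyz": [[3, 0, 0], [3, 0, 0], [3, 0, 0], [3, 0, 0], [0, 0, 0]], "fingers": [0, 0, 0, 0, 0]}}

```text
time: 16.58
eef_pos: [0.5097, -0.124, 0.1311]
tool_rot: [-0.0, 0.699, 0.715, 0.0]
force: [-0.7, 0.5, -3.0]
grip_width: 0.0082
gripper_force: 88.1
```

```bash
python3 -c "
from h import *
st()"
```

```text
t 16.57 p [ 0.5097 -0.124   0.1311] yyaw 1.34 z [-0.     0.001 -1.   ] F [-0.7  0.5 -3. ] M [-0.13  0.03  0.06] w 0.0082 gf 88.1
```

Request:
{"api": "step_arm", "payload": {"twist": [[0, 0, 0], [0, 0, 0], [0, 0, 0], [0, 0, 0], [0, 0, 0], [0, 0, 0], [0, 0, 0], [0, 0, 0]], "xyz": [[0, 0, 0.5], [4, 0, 0], [4, 0, 0], [4, 0, 0], [4, 0, 0], [4, 0, 0], [4, 0, 0], [0, 0, 0]], "fingers": [0, 0, 0, 0, 0, 0, 0, 0]}}

```text
time: 17.58
eef_pos: [0.5091, -0.0998, 0.1306]
tool_rot: [-0.0, 0.699, 0.715, 0.0]
force: [-0.6, 1.0, -2.7]
grip_width: 0.0082
gripper_force: 88.1
```

```bash
python3 - <<'E'
from h import *
o=st()
a=[]
for n,(x,y,w,h) in {"scene":(245,180,80,60),"top":(225,170,105,60)}.items():
    p=read_camera(n);c=p["image"][y:y+h,x:x+w,::-1]
    a.append(cv2.resize(np.clip(c*1.6,0,255).astype(np.uint8),None,fx=4.25,fy=4.25,interpolation=cv2.INTER_CUBIC))
    cr=lambda X:np.round((np.array(proj(p,X))-[x,y]+.5)*4.25-.5,1)
    b=np.array([-.0217,.9998,0]);L=np.array([.5051,.085,.115])
    print(n,"postL",cr(L),"sleeve face",cr(L+b*.009),"tip goal",cr(L+b*.05),"tip -10mm",cr(L+b*.04))
cv2.imwrite("pics/t5.png",np.hstack(a))
E
```

```text
t 17.57 p [ 0.5091 -0.0998  0.1306] yyaw 1.34 z [-0.     0.001 -1.   ] F [-0.6  1.  -2.7] M [0.03 0.06 0.03] w 0.0082 gf 88.1
scene postL [265.  109.6] sleeve face [276.4 105.1] tip goal [327.5  84.9] tip -10mm [315.1  89.8]
top postL [ 94.7 139.6] sleeve face [ 79.9 141.3] tip goal [ 12.7 149.4] tip -10mm [ 29.1 147.4]
```

View pics/t5.png

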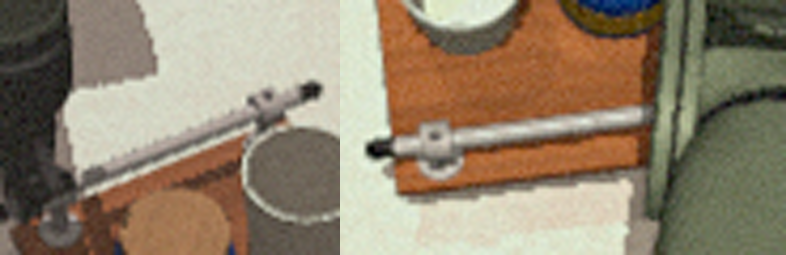

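The rail spans both sleeves. Its left tip is at about x=26 in the top half and x=323 in the scene half, roughly 4–8 mm short. The rear rail's left tip sits at the same stand y that the front tip should reach, so I'll compare the two numerically, after a 3 mm advance.

Request:
{"api": "step_arm", "payload": {"twist": [[0, 0, 0], [0, 0, 0], [0, 0, 0]], "xyz": [[1.5, 0, 0], [1.5, 0, 0], [0, 0, 0]], "fingers": [0, 0, 0]}}

```text
time: 18.05
eef_pos: [0.509, -0.0975, 0.1306]
tool_rot: [-0.0, 0.699, 0.715, -0.0]
force: [-1.5, -0.3, -3.9]
grip_width: 0.008
gripper_force: 88.1
```

```bash
python3 - <<'E'
from h import *
o=st()
b=np.array([-.0217,.9998,0]);H=np.array([.5868,.0067,.115]);a=np.array([.9998,.0217,0])
for n in("scene","top"):
    p=read_camera(n);g=p["image"].astype(np.float32).mean(2)
    for nm,dx in(("rear",.08),("front",-.08)):
        for sg in((1,-1) if nm=="rear" else (1,)):
            ss=np.arange(.09,.15,.001);pr=[]
            for s in ss:
                v=[]
                for e in(-.002,0,.002):
                    u=proj(p,H+a*(dx+e)+b*s*sg);v.append(cv2.remap(g,np.float32([[u[0]]]),np.float32([[u[1]]]),cv2.INTER_LINEAR)[0,0])
                pr.append(np.mean(v))
            pr=np.array(pr);i=pr.argmin();lo=pr[i];h=lambda q:(lo+q)/2
            out=next((k for k in range(i,len(pr)) if pr[k]>h(pr[-3:].mean())),-1);inn=next((k for k in range(i,0,-1) if pr[k]>h(pr[max(0,i-14):i].max())),0)
            print(n,nm,sg,"dark from",ss[inn].round(3),"to",ss[out].round(3),"min at",ss[i].round(3),pr[::3].round(0).astype(int).tolist())
E
```

```text
t 18.05 p [ 0.509  -0.0975  0.1306] yyaw 1.34 z [-0. -0. -1.] F [-1.5 -0.3 -3.9] M [-0.37  0.15  0.03] w 0.008 gf 88.1
scene rear 1 dark from 0.116 to 0.132 min at 0.124 [95, 96, 91, 89, 87, 87, 87, 88, 84, 52, 32, 26, 27, 33, 78, 126, 132, 131, 131, 131]
scene rear -1 dark from 0.109 to 0.134 min at 0.113 [92, 89, 90, 91, 91, 91, 76, 34, 27, 28, 27, 27, 33, 59, 72, 91, 124, 124, 127, 131]
scene front 1 dark from 0.111 to 0.127 min at 0.123 [93, 91, 86, 86, 83, 85, 84, 62, 35, 31, 30, 28, 70, 120, 128, 128, 128, 129, 130, 127]
top rear 1 dark from 0.112 to 0.13 min at 0.118 [105, 110, 106, 101, 114, 119, 117, 104, 50, 20, 22, 21, 18, 76, 129, 139, 137, 136, 137, 137]
top rear -1 dark from 0.097 to 0.103 min at 0.101 [72, 70, 64, 44, 52, 73, 70, 58, 51, 68, 68, 68, 68, 67, 66, 65, 63, 61, 65, 69]
top front 1 dark from 0.109 to 0.125 min at 0.121 [114, 120, 114, 113, 116, 117, 78, 35, 29, 24, 23, 50, 118, 138, 138, 136, 136, 137, 137, 136]
```

Both views put the front tip 5 mm short of the rear rail's tip, and the pads are almost at the right sleeve. I'll regrip 10 mm further back on the rail, which both bores now carry, and then push it home.

Request:
{"api": "step_arm", "payload": {"twist": [[0, 0, 0], [0, 0, 0], [0, 0, 0], [0, 0, 0], [0, 0, 0], [0, 0, 0], [0, 0, 0], [0, 0, 0]], "xyz": [[0, 0, 0], [0, 0, 0], [0, 0, 0], [-5, 0, 0], [-5, 0, 0.5], [0, 0, 0], [0, 0, 0], [0, 0, 0]], "fingers": [0.3, 0.3, 0.3, 0.3, 0.3, 0.3, 0.3, 0.3]}}

```text
time: 19.15
eef_pos: [0.5094, -0.1073, 0.1302]
tool_rot: [-0.0, 0.699, 0.715, 0.0]
force: [0.1, 0.0, 0.5]
grip_width: 0.0254
gripper_force: 0.0
```

Request:
{"api": "step_arm", "payload": {"twist": [[0, 0, 0], [0, 0, 0], [0, 0, 0], [0, 0, 0], [0, 0, 0]], "xyz": [[0, 0, 0], [0, 0, 0], [0, 0, 0], [0, 0, 0], [0, 0, 0]], "fingers": [0.1, 0, 0, 0, 0], "grip_force": 60}}

```text
time: 19.77
eef_pos: [0.5093, -0.1073, 0.1303]
tool_rot: [-0.0, 0.699, 0.715, 0.0]
force: [-1.9, 0.0, 4.0]
grip_width: 0.0089
gripper_force: 58.7
```

Request:
{"api": "step_arm", "payload": {"twist": [[0, 0, 0], [0, 0, 0], [0, 0, 0], [0, 0, 0], [0, 0, 0]], "xyz": [[1.5, 0, 0], [1.5, 0, 0], [1.5, 0, 0], [0.5, 0, 0], [0, 0, 0]], "fingers": [0, 0, 0, 0, 0]}}

```text
time: 20.4
eef_pos: [0.5093, -0.1031, 0.1304]
tool_rot: [0.001, 0.699, 0.715, -0.0]
force: [-2.6, -4.2, 5.1]
grip_width: 0.0093
gripper_force: 58.9
```

```bash
cat > m.py <<'E'
from h import *
o=st()
b=np.array([-.0217,.9998,0]);H=np.array([.5868,.0067,.115]);a=np.array([.9998,.0217,0])
for n in("scene","top"):
    p=read_camera(n);g=p["image"].astype(np.float32).mean(2)
    for nm,dx in(("rear",.08),("front",-.08)):
        ss=np.arange(.09,.15,.0005);pr=np.array([np.mean([cv2.remap(g,np.float32([[u[0]]]),np.float32([[u[1]]]),cv2.INTER_LINEAR)[0,0] for u in (proj(p,H+a*(dx+e)+b*s) for e in(-.002,0,.002))]) for s in ss])
        i=pr.argmin();k=next((k for k in range(i,len(pr)) if pr[k]>75),-1);print(n,nm,"tip",ss[k].round(4))
E
python3 m.py
```

```text
t 20.4 p [ 0.5093 -0.1031  0.1304] yyaw 1.37 z [ 0.    -0.001 -1.   ] F [-2.6 -4.2  5.1] M [-0.79  0.44  0.08] w 0.0093 gf 58.9
scene rear tip 0.132
scene front tip 0.131
top rear tip 0.1295
top front tip 0.1285
```

Request:
{"api": "step_arm", "payload": {"twist": [[0, 0, 0], [0, 0, 0], [0, 0, 0], [0, 0, 0]], "xyz": [[0, 0, -0.5], [0, 0, 0], [0, 0, 0], [0, 0, 0]], "fingers": [0, 0, 0, 0]}}

```text
time: 21.0
eef_pos: [0.5093, -0.1023, 0.1305]
tool_rot: [-0.0, 0.699, 0.715, 0.0]
force: [-1.0, -1.6, 1.6]
grip_width: 0.0094
gripper_force: 58.7
```

```bash
python3 m.py && python3 -c "
from h import *
print(job.job_done());st()"
```

```text
t 21.0 p [ 0.5093 -0.1023  0.1305] yyaw 1.33 z [-0.  0. -1.] F [-1.  -1.6  1.6] M [-0.42  0.15 -0.  ] w 0.0094 gf 58.7
scene rear tip 0.132
scene front tip 0.1325
top rear tip 0.1295
top front tip 0.1295
the job is handed in; nothing more can be done
None
the job is handed in; nothing more can be done
```

The rail runs through both front posts, within about 1 mm of centred as measured against the rear rail in both cameras, and the gripper is still holding it; the job is handed in, but no verdict was returned.

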